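Clamp a fossil stone in a cam-lock preparation clamp

TASK

Get the fossil stone ready for cleaning: lay it, the same way up as it lies now, on the rubber rest of the preparation clamp, lengthwise between the two jaws, and let go of it. Then turn the clamp's round knob clockwise, regrasping as often as needed, until its hidden cam notch comes up and the spring jaw drops shut on the stone; stop and let go there, since turning on would open the jaw again. Leave the other two rocks where they are.

Things in the scene. Friction and masses are not known exactly. Their poses are not given: they have to be found in the camera images.
- fossil_center (a point): Middle of the fossil stone, 17 mm above its underside: a tan, flat-bedded, layered stone 52 mm wide (x) x 70 mm long (y) x 34 mm high, about 0.2 kg, loose on the table, z up. Its sides bulge: they are widest 17 to 27 mm above the underside. Grasp it across its 52 mm width (fingers at +-x), fingertips at least 5 mm above what it lies on.
- rest (a point): Middle of the top of the clamp's rubber rest (38 x 62 mm, 20 mm above the table), midway between the open jaws; fixed. z up, y along the jaws' slide towards the knob. Jaws 52 mm wide in x, tops 30 mm above this point; rubber faces 39.5 mm either side of it along y when open (79 mm gap; the stone is 70 to 72 mm). Nothing beside the rest in x for the fingers to hit, base plate 6 mm below.
- knob (a point): Point on the vertical axis of the clamp's round ribbed knob (52 mm across), 14 mm below its flat top and 21 mm above the flat cover plate under it; fixed, does not turn with the knob; y points away from the jaws. The knob turns without end; clockwise from above, the one cam notch comes up after 0.8 to 3.1 rad; nothing on the knob marks it and the cover hides it. Drag is about 0.05 N m.
- jaw (a joint): Travel of the jaw on the knob's side (m): 0 held open by the cam, growing as it closes. A 6 N spring drives it. At the notch it drops in 0.2 rad of turning, to 0.008 to 0.011 on the stone (0.012 empty), and the knob pulls ahead with 0.3 to 0.6 N m; 0.1 rad on, the notch resists with 0.3 to 0.5 N m; 0.4 rad on, the jaw is forced open again. Let go anywhere in the notch, the knob springs to its middle.
- gabbro_dark: Dark granular rock, 52 x 74 x 47 mm high, loose on the table; origin at the middle of its underside. Not to be moved.
- ore_green: Brown ore lump with green stains, 44 x 62 x 40 mm high, loose on the table; origin at the middle of its underside. Not to be moved.
Not all that is in view belongs to the job. What is shaped like the part that bears fossil_center but blue or orange is not meant.

How it is judged (in metres and radians):
On the way, in this order (a step that is already met when the one before it is completed fails the run):
1. the fossil stone lies on the rubber rest between the open jaws, let go (horizontal distance between fossil_center and rest below 0.012 m and z of fossil_center in the frame of rest between 0.013 and 0.022 m and angle between fossil_center's own z axis and vertical below 0.2 rad and angle between the y axis of fossil_center and the y axis of rest, either way round below 0.35 rad and value of joint jaw below 0.002 m and contact force between the fingers and fossil_stone below 0.1 N), for 0.2 s.
2. the jaw has dropped onto the stone (value of joint jaw above 0.005 m), for 0.2 s.
At the end, for the whole second after the job is handed in: The fossil stone lies still on the rubber rest, centred within 12 mm, lengthwise within 0.35 rad, not tipped by more than 0.2 rad; the jaw has dropped 5 to 11.5 mm into the notch and grips the stone against the fixed jaw with more than 3 N (horizontal distance between fossil_center and rest below 0.012 m and z of fossil_center in the frame of rest between 0.013 and 0.022 m and angle between fossil_center's own z axis and vertical below 0.2 rad and angle between the y axis of fossil_center and the y axis of rest, either way round below 0.35 rad and value of joint jaw between 0.005 and 0.0115 m and contact force between jaw and fossil_stone above 3 N and linear speed of fossil_stone below 0.02 m/s); the robot touches nothing.
It fails at once if one of the other two rocks is moved by more than 20 mm (distance of any of gabbro_dark, ore_green from where it was at the start of the episode above 0.02 m).
It also fails if it takes over 61 s, if anything falls off the work surface, if the arm or the gripper's body presses on something with over 40 N, if the wrist force passes 120 N, or if a joint passes its speed limit or range.

ROBOT

A 6-joint arm with a two-finger parallel gripper is mounted at the origin on a cart in front of the work surface, level with it; the furniture and walls round the work are solid. World frame = base frame: x ahead of the robot, y to its left, z up, the work surface at z = 0. Lengths are in mm, angles in degrees, forces in N, time in s.
With the tool pointing down it reaches from about 300 to 850 mm from the base axis. Payload 4.2 kg.
Tool frame: the origin (TCP) lies on the centre line of the jaws, within the pads' length; the fingertips stand 14 mm ahead of it and the grasp point (between the pads) lies 5 mm behind it; z points along the fingers, y is the line along which they close (so a half turn about z gives the same grasp; the last joint's range is limited). The gripper opens to 91 mm and grips with 3 to 60 N. Pads are 32 mm wide; open, the fingers measure 118 mm over their backs; the gripper's body (76 mm by 178 mm) begins 60 mm behind the grasp point.
Start: joints at [64.802, 18.312, 89.639, -0, 72.044, -1.146], TCP at [234.361, 525.087, 227.976] pointing down, gripper open.
Joint ranges: [-177.97, 177.97], [-48.28, 115.42], [12.27, 149.76], [-77.06, 257.06], [2.81, 150.46], [-146.56, 146.56]. Speed limits (degrees/s): [147.25, 147.25, 180, 180, 180, 180].

INTERFACE

Orientations are given as [roll, pitch, yaw] about the fixed x, y, z axes, in that order (R = Rz(yaw) Ry(pitch) Rx(roll)).
In Python, from workcell import env gives the robot as it stands.
- The arm moves only by the tool arm_command, never from a script. Its argument "motion" is a list of rows, each an object with "offset": the shift along the tool's x, y, z in m, a list of three; "spin": the turn about the tool's z in rad. In form: [{"offset": [tx, ty, tz], "spin": spin}, ...]. A call has 1 to 5 rows; each row shifts and turns the commanded pose from where the row before left it, along the tool's axes as they then stand; what a row does not reach is not made up. A row lasts 1/8 s, in which the tool goes at most 62.5 mm and 10.7 degrees, less where a joint would pass 70% of its speed; a pose out of reach is approached as far as the arm can. A call with a gripper value outside its range is refused whole. "jaw" is the finger opening in m, from 0 to 0.0912, set as the call begins (left out, the last holds). The fingers move at their own pace and stop on an object; "newtons" is the grip in N (left out, the last holds). Time passes only in rows, so rows that do not move let the fingers close. It gives the time, the measured TCP pose, the force, the opening and the grip force at its end, in the units of the state.
- env.state(): the state, without advancing time (a new reading comes with each control period).
- env.grab_frame(name): name is "scene" or "side" or "wrist"; returns (picture, depth): 400x640x3 uint8, blue, green, red; 400x640 float32, mm along the optical axis (not along the pixel's ray), 0 where there is no reading.
- env.camera_model(name): a dict with "fx", "fy", "cx", "cy" (pixels), "eye" and "rotation" of the camera in the world; the wrist camera has in their place "hand_eye" (4x4, takes a point from camera to tool coordinates, whose origin is the TCP and whose axes are the flange's). Camera axes: x right, y down, z forward; pixel columns grow to the right and rows downward; lengths in mm; the calibration is good to about 2 mm. A picture is of the moment at which its call begins: read the wrist's pose just before it. camera_model takes no time and is no camera call.
- env.job_done(): hands the job in; it is judged then, once.
Trained networks look in the newest picture that a camera, given by its name, has taken for a name from the list of things; names that differ only in an ending like _2 or _b are one class to them, and where a whole thing is asked for, a point or a joint stands for the part that bears it (a point fixed in the world has none). Each returns a list of dicts, best first, with "score" (0 to 1); they miss things now and then, are a little off and sometimes report something else, mostly with a low value. They report only what shows in the picture. A call takes as long as a camera call. They do not tell look-alikes from the thing itself.
- env.boxes_of(camera, target): "bbox" ([left, top, right, bottom] in pixels, round what is visible of it).
- env.pinpoint(camera, target): "location" ([column, row] in pixels: a listed point, or the origin of a listed thing).
The state is a dict: "time_s": time; "qpos": joint angles; "qvel": joint speeds; "effort": joint torques, N m; "ee_pos": TCP position; "ee_rot": TCP orientation; "force": force on the tool from outside, world axes, zero at the start; "torque": the same for the moment, N m; "gripper_width": finger opening in mm; "gripper_force": force on a finger pad.
Only numpy, scipy, OpenCV 4.12 (cv2) and the standard library are available. Lean on these libraries where they do the work, as an engineer would, in place of code of your own. Each camera call takes 0.05 s, during which the arm holds its last target. There are 200 camera calls.

## Working session

There is one attempt and no reset: what is moved stays moved. The work goes in short steps, Python scripts to look and compute and a tool call to move; the robot and the scene stay as the last step left them, time stands still between calls to the robot, and variables do not carry over. Pictures are saved under pics/ and viewed, at most 10 in all, crops included, and the job is handed in when it is done.

Besides the shell and the picture viewer there is one more tool, called after "Call:" in YAML: its name, and indented under it one key for each argument. arm_command: Moves the arm, as the interface text tells. Its arguments: {"type":"object","properties":{"motion":{"type":"array"},"jaw":{"type":"number"},"newtons":{"type":"number"}},"required":["motion"]}

```bash
mkdir -p pics; cat > h.py <<'E'
import numpy as np, cv2
from scipy.spatial.transform import Rotation as R
from workcell import env
def pose(s):
    T=np.eye(4); T[:3,:3]=R.from_euler('xyz',s['ee_rot'],degrees=True).as_matrix(); T[:3,3]=s['ee_pos']; return T
def cam(name):
    m=env.camera_model(name)
    if name=='wrist': T=pose(env.state())@np.array(m['hand_eye'])
    else:
        T=np.eye(4);T[:3,:3]=m['rotation'];T[:3,3]=m['eye']
    return m,T
def grab(name):
    m,T=cam(name); p,d=env.grab_frame(name); return p,d,m,T
def ray(m,T,px,z=None,depth=None):
    v=np.array([(px[0]-m['cx'])/m['fx'],(px[1]-m['cy'])/m['fy'],1.])
    if depth is not None: return T[:3,:3]@(v*depth)+T[:3,3]
    w=T[:3,:3]@v; return T[:3,3]+w*(z-T[2,3])/w[2]
def cloud(d,m,T):
    v,u=np.indices(d.shape); c=np.stack([(u-m['cx'])/m['fx']*d,(v-m['cy'])/m['fy']*d,d],-1)
    return c@T[:3,:3].T+T[:3,3]
E
python3 - <<'E'
from h import *
print(env.state())
for n in ['scene','wrist']:
    p,d,m,T=grab(n); cv2.imwrite(f'pics/{n}0.png',p); print(n,m,T.round(2).tolist())
    C=cloud(d,m,T)
    for t in ['fossil_center','rest','knob','gabbro_dark','ore_green']:
        for r in env.pinpoint(n,t)[:3]:
            u,v=[int(round(x)) for x in r['location']]
            if 0<=u<640 and 0<=v<400: print(t,round(r['score'],2),u,v,C[v,u].round(0),ray(m,T,(u,v),z=20).round(0))
E
```

```text
{'time_s': 0.0, 'qpos': array([ 6.48025538e+01,  1.83516624e+01,  8.97046526e+01,  1.19456260e-04,
        7.20443443e+01, -1.14571366e+00]), 'qvel': array([ 0.15021563, -0.08570937,  0.07813393, -0.06622838,  0.08904492,
       -0.06386404]), 'effort': array([-1.25093498e-03, -4.12447500e+01, -2.31979322e+01,  7.25014508e-02,
        4.53796692e-02, -1.47475971e-04]), 'ee_pos': array([234.14458936, 524.65351007, 227.1319305 ]), 'ee_rot': array([-1.79899363e+02, -2.12624629e-03,  1.55948229e+02]), 'force': array([-0.21951393,  0.36576782,  0.67954436]), 'torque': array([-0.03712674, -0.02289843,  0.00662315]), 'gripper_force': 0.0, 'gripper_width': 91.45359055667639}
scene {'fx': 509.7905186527369, 'fy': 509.7905186527369, 'cx': 334.5296314430203, 'cy': 203.99379480581297, 'eye': array([-446.24891147, -650.52843234,  721.50170285]), 'rotation': array([-121.0953489 ,    0.87144382,  -63.83190771])} [[-121.1, 0.87, -63.83, -446.25], [-121.1, 0.87, -63.83, -650.53], [-121.1, 0.87, -63.83, 721.5], [0.0, 0.0, 0.0, 1.0]]
fossil_center 0.94 391 245 [-91623. -91828. -90456.] [-1148. -1352.  
[... 315 characters left out ...]
 331 241 [-77082. -77286. -75914.] [-1148. -1352.    20.]
ore_green 0.87 369 220 [-95843. -96048. -94676.] [-1148. -1352.    20.]
wrist {'fx': 347.3892095712485, 'fy': 347.3892095712485, 'cx': 321.4358227154986, 'cy': 200.14406277679788, 'hand_eye': array([[-2.55978465e-04, -9.54581443e-01, -2.97950000e-01,
         8.47369985e+01],
       [ 9.99999967e-01, -2.53800612e-04, -4.59979928e-05,
        -1.94952971e-01],
       [-3.17110618e-05, -2.97950002e-01,  9.54581477e-01,
        -1.55219309e+02],
       [ 0.00000000e+00,  0.00000000e+00,  0.00000000e+00,
         1.00000000e+00]])} [[0.41, 0.87, 0.27, 156.89], [0.91, -0.39, -0.12, 559.39], [-0.0, 0.3, -0.95, 382.92], [0.0, 0.0, 0.0, 1.0]]
```

Rotation is in Euler angles; fix it.

```bash
sed -i "s/T\[:3,:3\]=m\['rotation'\]/T[:3,:3]=R.from_euler('xyz',m['rotation'],degrees=True).as_matrix()/" h.py
python3 - <<'E'
from h import *
n='scene'
p,d,m,T=grab(n); C=cloud(d,m,T); np.savez('s0.npz',p=p,C=C)
cv2.imwrite('pics/crop0.png',cv2.resize(p[130:330,180:560],None,fx=2,fy=2,interpolation=cv2.INTER_CUBIC))
for t in ['fossil_center','rest','knob','gabbro_dark','ore_green']:
    for r in env.pinpoint(n,t)[:4]:
        u,v=[int(round(x)) for x in r['location']]
        print(t,round(r['score'],2),u,v,C[v,u].round(0),ray(m,T,(u,v),z=20).round(0))
E
```

```text
fossil_center 0.95 390 243 [ 473. -331.   31.] [ 488. -325.   20.]
fossil_center 0.8 439 227 [ 582. -415.   34.] [ 602. -410.   20.]
fossil_center 0.58 482 237 [ 590. -517.   29.] [ 603. -515.   20.]
rest 0.65 265 206 [507.  36.  20.] [506.  35.  20.]
gabbro_dark 0.68 330 243 [ 439. -191.   11.] [ 428. -197.   20.]
ore_green 0.68 366 218 [ 577. -226.   11.] [ 565. -231.   20.]
```

View pics/crop0.png

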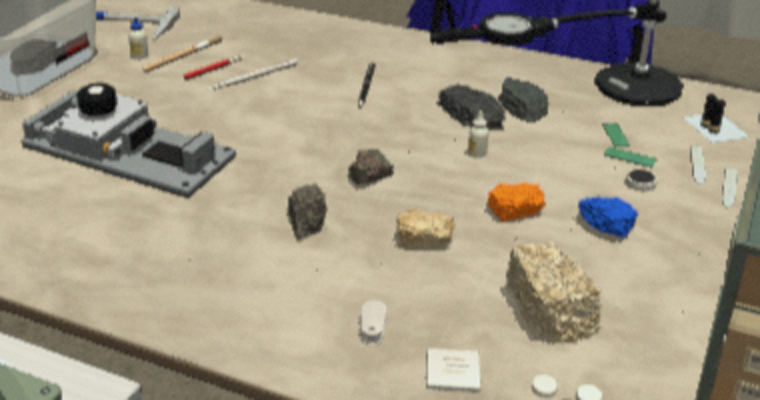

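View pics/scene0.png

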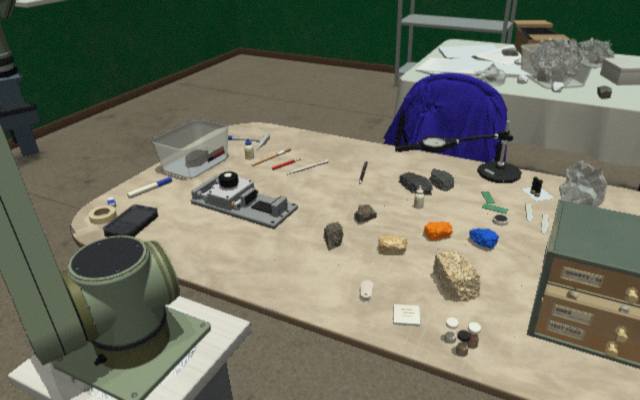

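The tan stone near (391,243) is the fossil. The orange and blue ones are look-alikes. The clamp has its knob at about (228,180) and its rest at about (265,206).

```bash
cat >> h.py <<'E'
def rows(target,yaw,s=None,n=None,maxs=60.,maxr=10.):
    """rows to target TCP (mm) and yaw deg, tool down; constant offset in start tool axes unless spin"""
    s=s or env.state(); T=pose(s); y0=s['ee_rot'][2]; d=np.array(target)-s['ee_pos']
    dy=(yaw-y0+180)%360-180   # world yaw change; tool z is down so spin=-dy
    n=n or int(max(np.ceil(np.linalg.norm(d)/maxs),np.ceil(abs(dy)/maxr),1))
    print('n',n,'dyaw',round(dy,1))
    for i in range(n):
        Ri=R.from_euler('xyz',[180,0,y0+dy*i/n],degrees=True).as_matrix()
        print('{"offset":%s,"spin":%.4f}'%([round(float(x),4) for x in Ri.T@d/n/1000],np.radians(-dy/n)))
E
python3 - <<'E'
from h import *
z=np.load('s0.npz');C=z['C'].reshape(-1,3)
def cl(x,y,r,lo,hi):
    k=(np.hypot(C[:,0]-x,C[:,1]-y)<r)&(C[:,2]>lo)&(C[:,2]<hi); return C[k]
P=cl(485,-325,60,8,60); print(len(P),P.min(0).round(),P.max(0).round())
r=cv2.minAreaRect(P[:,:2].astype(np.float32)); print('stone',r)
top=P[P[:,2]>P[:,2].max()-6]; print('top',cv2.minAreaRect(top[:,:2].astype(np.float32)))
P=cl(500,60,220,3,100); print('clamp',cv2.minAreaRect(P[:,:2].astype(np.float32)),P.max(0))
hi=P[:,2].max(); K=P[P[:,2]>hi-4]; print('knobtop',hi,K.mean(0),K.min(0),K.max(0))
print(np.histogram(P[:,2],bins=range(0,100,5)))
E
```

```text
436 [ 461. -363.    8.] [ 511. -294.   36.]
stone ((485.3824768066406, -328.872314453125), (45.7457160949707, 67.88642120361328), 6.461178779602051)
top ((490.54345703125, -324.41668701171875), (46.77192306518555, 52.87979507446289), 68.73694610595703)
clamp ((496.7442321777344, 53.94816589355469), (418.94537353515625, 437.6156921386719), 68.44310760498047) [717.6114542  279.43117715  90.85065099]
knobtop 90.8506509863098 [510.48910948 148.29064599  88.15998823] [488.19822344 124.91809324  86.85080733] [530.92756825 169.29100765  90.85065099]
(array([983, 199, 486, 583, 221, 155, 175, 249, 226, 173, 462,  21,  21,
        31,  31,  38,  37, 121,   2]), array([ 0,  5, 10, 15, 20, 25, 30, 35, 40, 45, 50, 55, 60, 65, 70, 75, 80,
       85, 90, 95]))
```

```bash
python3 - <<'E'
from h import *
rows((487,-326,180),96,maxs=55)
E
```

```text
n 17 dyaw -59.9
{"offset":[-0.034, -0.0397, 0.0028],"spin":0.0615}
{"offset":[-0.0364, -0.0375, 0.0028],"spin":0.0615}
{"offset":[-0.0386, -0.0352, 0.0028],"spin":0.0615}
{"offset":[-0.0407, -0.0327, 0.0028],"spin":0.0615}
{"offset":[-0.0426, -0.0302, 0.0028],"spin":0.0615}
{"offset":[-0.0444, -0.0275, 0.0028],"spin":0.0615}
{"offset":[-0.046, -0.0247, 0.0028],"spin":0.0615}
{"offset":[-0.0474, -0.0218, 0.0028],"spin":0.0615}
{"offset":[-0.0487, -0.0189, 0.0028],"spin":0.0615}
{"offset":[-0.0498, -0.0159, 0.0028],"spin":0.0615}
{"offset":[-0.0506, -0.0128, 0.0028],"spin":0.0615}
{"offset":[-0.0513, -0.0096, 0.0028],"spin":0.0615}
{"offset":[-0.0518, -0.0065, 0.0028],"spin":0.0615}
{"offset":[-0.0521, -0.0033, 0.0028],"spin":0.0615}
{"offset":[-0.0522, -0.0, 0.0028],"spin":0.0615}
{"offset":[-0.0521, 0.0032, 0.0028],"spin":0.0615}
{"offset":[-0.0518, 0.0064, 0.0028],"spin":0.0615}
```

Call:
arm_command:
  motion:
    - {"offset": [-0.034, -0.0397, 0.0028], "spin": 0.0615}
    - {"offset": [-0.0364, -0.0375, 0.0028], "spin": 0.0615}
    - {"offset": [-0.0386, -0.0352, 0.0028], "spin": 0.0615}
    - {"offset": [-0.0407, -0.0327, 0.0028], "spin": 0.0615}
    - {"offset": [-0.0426, -0.0302, 0.0028], "spin": 0.0615}

```text
time_s: 1.52
ee_pos: [309.1, 273.2, 214.1]
ee_rot: [179.9, 0.0, 138.2]
force: [0.2, -0.6, -0.2]
gripper_width: 90.9
gripper_force: 0.0
```

Call:
arm_command:
  motion:
    - {"offset": [-0.0444, -0.0275, 0.0028], "spin": 0.0615}
    - {"offset": [-0.046, -0.0247, 0.0028], "spin": 0.0615}
    - {"offset": [-0.0474, -0.0218, 0.0028], "spin": 0.0615}
    - {"offset": [-0.0487, -0.0189, 0.0028], "spin": 0.0615}
    - {"offset": [-0.0498, -0.0159, 0.0028], "spin": 0.0615}

```text
time_s: 2.15
ee_pos: [383.6, 22.7, 200.2]
ee_rot: [179.9, 0.0, 120.6]
force: [1.4, 0.4, -0.0]
gripper_width: 91.4
gripper_force: 0.0
```

Call:
arm_command:
  motion:
    - {"offset": [-0.0506, -0.0128, 0.0028], "spin": 0.0615}
    - {"offset": [-0.0513, -0.0096, 0.0028], "spin": 0.0615}
    - {"offset": [-0.0518, -0.0065, 0.0028], "spin": 0.0615}
    - {"offset": [-0.0521, -0.0033, 0.0028], "spin": 0.0615}

```text
time_s: 2.65
ee_pos: [443.0, -177.6, 188.9]
ee_rot: [180.0, 0.0, 106.5]
force: [0.5, 0.7, -0.5]
gripper_width: 91.4
gripper_force: 0.0
```

Call:
arm_command:
  motion:
    - {"offset": [-0.0522, 0, 0.0028], "spin": 0.0615}
    - {"offset": [-0.0521, 0.0032, 0.0028], "spin": 0.0615}
    - {"offset": [-0.0518, 0.0064, 0.0028], "spin": 0.0615}
    - {"offset": [0, 0, 0], "spin": 0}

```text
time_s: 3.15
ee_pos: [488.0, -329.0, 179.5]
ee_rot: [180.0, 0.0, 95.9]
force: [0.2, 0.5, -0.1]
gripper_width: 91.0
gripper_force: 0.0
```

```bash
cat > look.py <<'E'
from h import *
p,d,m,T=grab('wrist'); C=cloud(d,m,T); cv2.imwrite('pics/w1.png',p)
for r in env.pinpoint('wrist','fossil_center')[:3]:
    u,v=r['location']; print(r['score'],u,v,ray(m,T,(u,v),z=17),C[int(v),int(u)])
s=env.state(); print(s['ee_pos'],s['ee_rot'],s['time_s'])
C=C.reshape(-1,3); P=C[(d.ravel()>0)&(np.hypot(C[:,0]-487,C[:,1]+326)<65)&(C[:,2]>10)&(C[:,2]<60)]
print(len(P),P[:,2].max(),cv2.minAreaRect(P[:,:2].astype(np.float32)),P.min(0),P.max(0))
E
python3 look.py
```

```text
0.69 329.1 187.1 [ 495.39466712 -329.89260251   17.        ] [ 494.52374666 -325.70183403   32.29810912]
0.65 413.5 358.9 [ 610.79698362 -518.04800365   17.        ] [ 604.38516421 -505.14845448   30.69995375]
[ 486.98604382 -325.72770924  179.8152118 ] [-1.79952006e+02 -7.52180975e-02  9.60101337e+01] 3.25
3138 33.788527082132475 ((493.9316101074219, -330.3939208984375), (50.563316345214844, 68.47187805175781), 24.13233757019043) [ 464.44257342 -365.90515574   10.01060759] [ 518.73800307 -294.43569548   33.78852708]
```

View pics/w1.png

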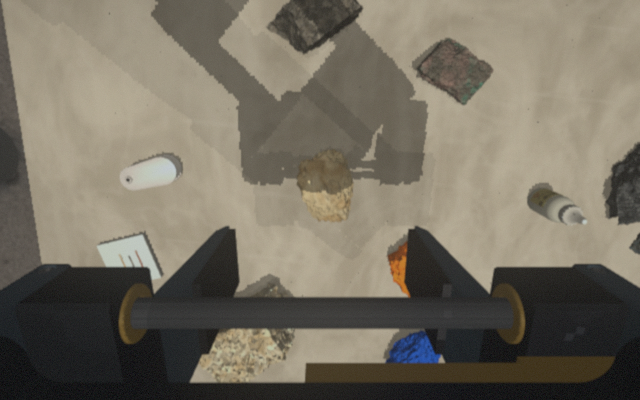

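```bash
python3 - <<'E'
from h import *
C0=np.load('s0.npz')['C'].reshape(-1,3)
p,d,m,T=grab('wrist'); C=cloud(d,m,T).reshape(-1,3)[d.ravel()>0]
for Q in (C,C0):
    P=Q[(np.hypot(Q[:,0]-490,Q[:,1]+328)<65)&(Q[:,2]>10)&(Q[:,2]<60)]
    g=np.unique((P[:,:2]/1.5).round(),axis=0)*1.5
    w,V=np.linalg.eigh(np.cov(g.T)); print(g.mean(0),np.sqrt(w*12),np.degrees(np.arctan2(V[1,1],V[0,1]))%180)
    L=(g-g.mean(0))@V; print('ext',np.percentile(L,[1,99],axis=0), 'ctr',g.mean(0)+V@(np.percentile(L,[1,99],axis=0).mean(0)))
k=(abs(C0[:,0]-490)<110)&(abs(C0[:,1]+328)<60)&(C0[:,2]>40); print('tall nearby',C0[k].max(0) if k.any() else None,C0[k].min(0) if k.any() else None)
E
```

```text
[ 492.7359375  -329.24765625] [45.24648312 62.26356688] 107.36192967700634
ext [[-23.42993201 -33.96376329]
 [ 24.03048209  31.19780295]] ctr [ 492.86203387 -330.65723028]
[ 483.62990937 -332.41087613] [41.27969491 61.91054291] 109.94529243987724
ext [[-26.89322751 -31.65611213]
 [ 17.68494686  31.67659528]] ctr [ 487.95439402 -330.83067188]
tall nearby None None
```

```bash
python3 - <<'E'
from h import *
rows((493,-330,21),104,n=5)
E
```

```text
n 5 dyaw 7.9
{"offset":[-0.0011, 0.0011, 0.0318],"spin":-0.0277}
{"offset":[-0.0011, 0.0011, 0.0318],"spin":-0.0277}
{"offset":[-0.0012, 0.001, 0.0318],"spin":-0.0277}
{"offset":[-0.0012, 0.001, 0.0318],"spin":-0.0277}
{"offset":[-0.0012, 0.001, 0.0318],"spin":-0.0277}
```

Call:
arm_command:
  motion:
    - {"offset": [-0.002, 0.002, 0.03], "spin": -0.0554}
    - {"offset": [-0.002, 0.002, 0.04], "spin": -0.0554}
    - {"offset": [-0.002, 0.0013, 0.04], "spin": -0.0277}
    - {"offset": [0, 0, 0.03], "spin": 0}
    - {"offset": [0, 0, 0.0188], "spin": 0}

```text
time_s: 3.92
ee_pos: [492.8, -328.9, 20.5]
ee_rot: [-179.9, -0.1, 104.1]
force: [-0.8, -0.1, -1.0]
gripper_width: 90.9
gripper_force: 0.0
```

Call:
arm_command:
  motion:
    - {"offset": [0, 0, 0], "spin": 0}
    - {"offset": [0, 0, 0], "spin": 0}
    - {"offset": [0, 0, 0], "spin": 0}
    - {"offset": [0, 0, 0], "spin": 0}
    - {"offset": [0, 0, 0], "spin": 0}
  jaw: 0.03
  newtons: 20

```text
time_s: 4.55
ee_pos: [493.8, -331.1, 22.2]
ee_rot: [180.0, 0.0, 104.0]
force: [-0.9, 0.2, 3.7]
gripper_width: 49.5
gripper_force: 20.0
```

Call:
arm_command:
  motion:
    - {"offset": [0, 0, 0], "spin": 0}
    - {"offset": [0, 0, 0], "spin": 0}
    - {"offset": [0, 0, -0.02], "spin": 0}
    - {"offset": [0, 0, -0.04], "spin": 0}
    - {"offset": [0, 0, -0.05], "spin": 0}

```text
time_s: 5.18
ee_pos: [492.5, -330.2, 130.7]
ee_rot: [-179.8, -0.2, 104.0]
force: [0.7, -0.4, -1.6]
gripper_width: 49.9
gripper_force: 20.0
```

```bash
python3 - <<'E'
from h import *
s=env.state(); print(s['ee_pos'],s['ee_rot'],s['gripper_width'],s['gripper_force'],s['force'])
p,d,m,T=grab('side'); cv2.imwrite('pics/side1.png',p);C=cloud(d,m,T);np.savez('sd.npz',p=p,C=C)
for t in ['rest','knob']:
    for r in env.pinpoint('side',t)[:2]:
        u,v=r['location']; print(t,r['score'],u,v,ray(m,T,(u,v),z=20 if t=='rest' else 75),C[int(v),int(u)])
rows((505,32,160),90,maxs=55)
E
```

```text
[ 492.48382337 -330.20567341  130.71068136] [-179.84016102   -0.19288886  103.9757158 ] 49.86050646306157 19.999352353625 [ 0.73960162 -0.40027363 -1.59458085]
rest 0.94 275.6 188.4 [506.27061177  63.35916097  20.        ] [502.9310184   59.37034078  24.77747524]
knob 0.84 271.1 161.3 [525.85876055 160.42088613  75.        ] [518.2782658  136.46669398  90.06601267]
n 7 dyaw -14.0
{"offset":[0.0501, 0.014, -0.0038],"spin":0.0348}
{"offset":[0.0505, 0.0122, -0.0038],"spin":0.0348}
{"offset":[0.0509, 0.0105, -0.0038],"spin":0.0348}
{"offset":[0.0513, 0.0087, -0.0038],"spin":0.0348}
{"offset":[0.0515, 0.0069, -0.0038],"spin":0.0348}
{"offset":[0.0517, 0.0051, -0.0038],"spin":0.0348}
{"offset":[0.0519, 0.0033, -0.0038],"spin":0.0348}
```

View pics/side1.png

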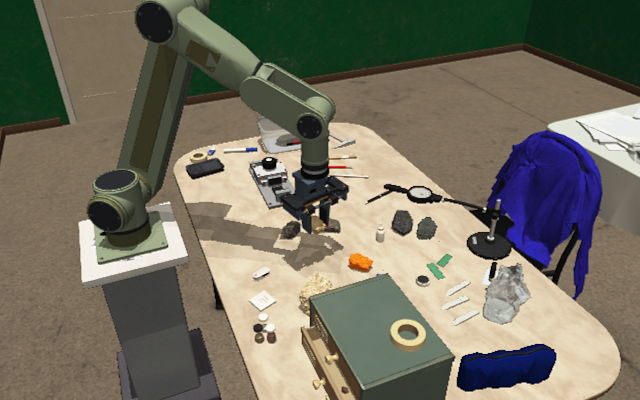

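Stone is held (opening about 50 mm). Carrying it above the front of the clamp for a close look.

Call:
arm_command:
  motion:
    - {"offset": [0.046, 0.014, -0.014], "spin": 0.0348}
    - {"offset": [0.047, 0.012, -0.014], "spin": 0.0348}
    - {"offset": [0.047, 0.0105, -0.014], "spin": 0.0348}
    - {"offset": [0.047, 0.0087, -0.014], "spin": 0.0348}
    - {"offset": [0.048, 0.0069, -0.013], "spin": 0.0348}

```text
time_s: 5.95
ee_pos: [502.8, -88.4, 198.6]
ee_rot: [-179.8, -0.1, 93.9]
force: [1.4, 1.0, -1.9]
gripper_width: 49.9
gripper_force: 20.0
```

Call:
arm_command:
  motion:
    - {"offset": [0.048, 0.0051, 0], "spin": 0.0348}
    - {"offset": [0.048, 0.0033, 0], "spin": 0.0348}
    - {"offset": [0, 0, 0], "spin": 0}
    - {"offset": [0, 0, 0], "spin": 0}

```text
time_s: 6.45
ee_pos: [506.6, 6.0, 198.9]
ee_rot: [-179.8, 0.0, 90.1]
force: [0.0, -0.2, -2.6]
gripper_width: 49.6
gripper_force: 20.0
```

```bash
python3 - <<'E'
from h import *
s=env.state(); print(s['ee_pos'],s['ee_rot'],s['gripper_width'],s['time_s'])
p,d,m,T=grab('wrist'); cv2.imwrite('pics/w2.png',p);C=cloud(d,m,T);np.savez('w2.npz',p=p,C=C,d=d)
for t,z in [('rest',20),('knob',75),('fossil_center',190)]:
    for r in env.pinpoint('wrist',t)[:2]:
        u,v=r['location']; print(t,r['score'],u,v,ray(m,T,(u,v),z=z),C[int(v),int(u)])
Q=C.reshape(-1,3)[d.ravel()>0]
P=Q[(abs(Q[:,0]-505)<90)&(Q[:,1]>-60)&(Q[:,1]<200)&(Q[:,2]<110)]
print(np.histogram(P[:,2],bins=range(0,110,4)))
K=P[P[:,2]>85]; print('knob',len(K),cv2.minEnclosingCircle(K[:,:2].astype(np.float32)),np.median(K[:,2]),cv2.minAreaRect(K[:,:2].astype(np.float32)))
E
```

```text
[506.5601338    5.99049176 198.92776944] [-1.79811366e+02  2.78538161e-02  9.00703850e+01] 49.56533119086054 6.45
rest 0.93 325.3 145.3 [509.6839533   41.44051014  20.        ] [509.39813249  41.65513748  19.50589111]
knob 0.95 336.1 0.1 [516.51612834 152.97466521  75.        ] [516.06230324 150.49650146  86.38886049]
knob 0.49 320.8 146.3 [505.64755924  48.75148979  75.        ] [504.57872937  40.44918245  17.91373817]
fossil_center 0.74 323.1 258.7 [507.46892299   7.3698815  190.        ] [507.38430423  15.80110981 205.87463231]
(array([ 412,    0, 2530, 7535, 2487,  125,  114,  330, 1194,   97,  120,
        954, 7160,   71,    1,   29,   46,   40,   58,   58,  843, 1530,
          0,    0,    0,    0,    0]), array([  0,   4,   8,  12,  16,  20,  24,  28,  32,  36,  40,  44,  48,
        52,  56,  60,  64,  68,  72,  76,  80,  84,  88,  92,  96, 100,
       104, 108]))
knob 612 ((514.0650024414062, 148.55062866210938), 22.064586639404297) 85.43369977802485 ((514.1134033203125, 139.5108642578125), (44.0706901550293, 22.59430694580078), 0.13064803183078766)
```

View pics/w2.png

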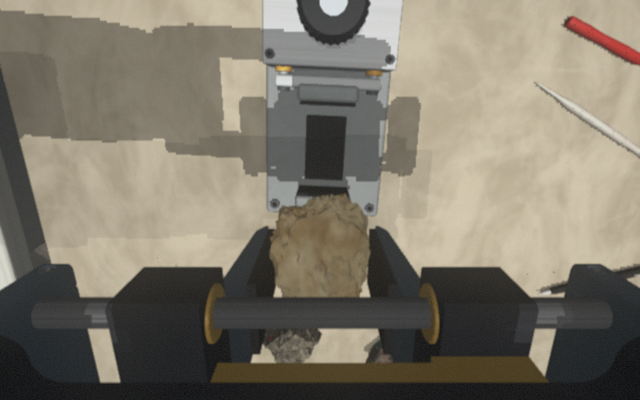

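```bash
python3 - <<'E'
from h import *
z=np.load('w2.npz');C=z['C'];d=z['d']
Q=C.reshape(-1,3)[d.ravel()>0]
def rect(n,x0,x1,y0,y1,z0,z1):
    P=Q[(Q[:,0]>x0)&(Q[:,0]<x1)&(Q[:,1]>y0)&(Q[:,1]<y1)&(Q[:,2]>z0)&(Q[:,2]<z1)]
    if len(P)>5: print(n,len(P),[np.round(a,1) for a in cv2.minAreaRect(P[:,:2].astype(np.float32))],np.percentile(P,[1,50,99],axis=0).round(1).tolist())
rect('rest',470,550,0,90,17,23)
rect('jaw far',470,550,60,120,44,52)
rect('plate',430,590,-30,95,9,17)
rect('cover',430,590,90,190,46,53)
rect('stone',476,537,-80,60,188,215)
rect('fixed jaw',470,550,-40,40,40,52)
# edges of the plate: per-y left/right
for y in range(-10,90,20):
    P=Q[(abs(Q[:,1]-y)<4)&(Q[:,2]>9)&(Q[:,2]<17)&(abs(Q[:,0]-505)<80)]; print(y,P[:,0].min().round(1),P[:,0].max().round(1))
for y in range(100,150,10):
    P=Q[(abs(Q[:,1]-y)<4)&(Q[:,2]>45)&(Q[:,2]<53)&(abs(Q[:,0]-505)<80)]; print(y,P[:,0].min().round(1),P[:,0].max().round(1))
E
```

```text
rest 2495 [array([507.3,  34.9]), array([68.6, 44.7]), np.float64(88.0)] [[489.9, 1.1, 17.1], [509.3, 38.7, 18.6], [527.9, 68.7, 21.3]]
jaw far 2578 [array([510.2,  99.5]), array([41.1, 79.6]), np.float64(89.9)] [[472.2, 79.8, 45.8], [512.4, 109.9, 48.8], [548.8, 119.8, 51.1]]
plate 9216 [array([509.3,  33.3]), array([127.2, 116. ]), np.float64(88.0)] [[451.8, -25.3, 10.6], [507.4, 39.6, 12.5], [566.6, 92.0, 15.3]]
cover 7085 [array([513.6, 124.7]), array([111.1,  68.8]), np.float64(0.1)] [[459.7, 91.1, 47.1], [513.7, 127.3, 49.5], [567.4, 158.3, 51.9]]
stone 9787 [array([506. ,  15.5]), array([55.2, 60.8]), np.float64(86.5)] [[478.1, -6.6, 189.1], [506.9, 19.8, 205.9], [535.0, 40.2, 213.3]]
fixed jaw 354 [array([507.1,  -3.8]), array([51.6, 12.8]), np.float64(1.0)] [[481.5, -9.7, 40.2], [493.7, -0.3, 47.2], [530.9, 2.0, 49.8]]
-10 449.8 564.2
10 450.8 565.6
30 451.7 566.6
50 452.4 567.2
70 453.6 568.3
100 488.0 499.8
110 458.1 567.4
120 458.3 567.8
130 458.7 568.3
140 459.2 568.5
```

```bash
python3 - <<'E'
from h import *
z=np.load('w2.npz');Q=z['C'].reshape(-1,3)
P=Q[(abs(Q[:,0]-506)<20)&(Q[:,2]>170)&(Q[:,2]<215)]; print(np.percentile(P[:,1],[99,99.7,100]))
for x in range(486,530,8):
    k=P[abs(P[:,0]-x)<4]; print(x,np.percentile(k[:,1],99.5))
rows((509.5,41.4,85),87.5,n=3)
E
```

```text
[40.49803556 41.18279031 42.72350072]
486 36.33334439248704
494 36.885160067437376
502 40.24675437562787
510 41.68787709731728
518 40.60007391456807
526 38.59107762585469
n 3 dyaw -2.4
{"offset":[0.0121, 0.0007, 0.0384],"spin":0.0142}
{"offset":[0.0121, 0.0006, 0.0384],"spin":0.0142}
{"offset":[0.0121, 0.0004, 0.0384],"spin":0.0142}
```

Call:
arm_command:
  motion:
    - {"offset": [0.0181, 0.001, 0.03], "spin": 0.0215}
    - {"offset": [0.0182, 0.001, 0.03], "spin": 0.0215}
    - {"offset": [0, 0, 0.03], "spin": 0}
    - {"offset": [0, 0, 0.024], "spin": 0}
    - {"offset": [0, 0, 0], "spin": 0}

```text
time_s: 7.28
ee_pos: [508.5, 41.7, 85.0]
ee_rot: [-179.7, 0.0, 87.5]
force: [0.5, -0.3, -1.9]
gripper_width: 50.0
gripper_force: 20.0
```

```bash
python3 - <<'E'
from h import *
s=env.state(); print(s['ee_pos'],s['ee_rot'],s['gripper_width'],s['time_s'])
p,d,m,T=grab('wrist'); C=cloud(d,m,T);np.savez('w3.npz',p=p,C=C,d=d)
q,_,_,_=grab('scene')
a=cv2.resize(q[150:240,170:320],(600,360)); b=cv2.resize(p,(384,240))
cv2.imwrite('pics/w3.png',np.vstack([a,cv2.copyMakeBorder(b,0,0,0,216,cv2.BORDER_CONSTANT)]))
E
```

```text
[508.4805215   41.69822393  84.98998119] [-1.79746003e+02  2.54475184e-02  8.74910598e+01] 50.00144591831125 7.275
```

View pics/w3.png

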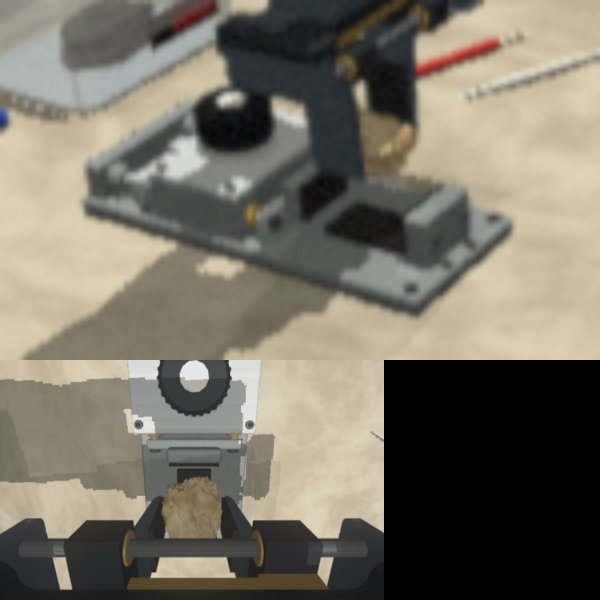

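The stone hangs lined up above the rest, and the knob is visible in the wrist view. Lowering now.

Call:
arm_command:
  motion:
    - {"offset": [0, 0, 0.016], "spin": 0}
    - {"offset": [0, 0, 0.014], "spin": 0}
    - {"offset": [0, 0, 0.008], "spin": 0}
    - {"offset": [0, 0, 0.003], "spin": 0}
    - {"offset": [0, 0, 0], "spin": 0}

```text
time_s: 8.0
ee_pos: [510.0, 42.5, 45.6]
ee_rot: [180.0, -0.0, 87.6]
force: [-0.8, -1.5, -2.1]
gripper_width: 50.2
gripper_force: 20.0
```

```bash
python3 - <<'E'
from h import *
s=env.state(); print(s['ee_pos'],s['force'])
z=np.load('w3.npz');C=z['C'];d=z['d'];Q=C.reshape(-1,3)[d.ravel()>0]
K=Q[(Q[:,2]>78)&(Q[:,2]<95)&(Q[:,1]>115)&(Q[:,1]<190)&(abs(Q[:,0]-513)<45)]
print(len(K),np.percentile(K,[0.5,50,99.5],axis=0))
print(cv2.minEnclosingCircle(K[:,:2].astype(np.float32)))
E
```

```text
[509.97526922  42.51088349  45.60131462] [-0.83735732 -1.45780956 -2.05675664]
9607 [[489.53537805 126.43860003  79.98713692]
 [513.81229968 146.59298319  84.47070912]
 [538.61942082 161.62129862  86.49111569]]
((514.0946044921875, 150.97647094726562), 26.079177856445312)
```

Call:
arm_command:
  motion:
    - {"offset": [0, 0, 0.002], "spin": 0}
    - {"offset": [0, 0, 0.001], "spin": 0}
    - {"offset": [0, 0, 0], "spin": 0}

```text
time_s: 8.38
ee_pos: [509.8, 42.5, 42.6]
ee_rot: [180.0, -0.0, 87.6]
force: [0.8, 0.3, -3.2]
gripper_width: 50.1
gripper_force: 20.0
```

Call:
arm_command:
  motion:
    - {"offset": [-0.0005, 0, 0.001], "spin": 0}
    - {"offset": [0, 0, 0.001], "spin": 0}
    - {"offset": [0, 0, 0], "spin": 0}

```text
time_s: 8.75
ee_pos: [510.0, 42.4, 42.1]
ee_rot: [179.9, -0.1, 87.5]
force: [-3.8, 2.0, 10.7]
gripper_width: 49.8
gripper_force: 20.0
```

Contact at about 42 mm. Releasing.

Call:
arm_command:
  motion:
    - {"offset": [0, 0, 0], "spin": 0}
    - {"offset": [0, 0, 0], "spin": 0}
    - {"offset": [0, 0, 0], "spin": 0}
    - {"offset": [0, 0, 0], "spin": 0}
  jaw: 0.09

```text
time_s: 9.25
ee_pos: [509.8, 42.0, 40.4]
ee_rot: [-180.0, -0.0, 87.6]
force: [0.2, -0.9, -0.0]
gripper_width: 86.8
gripper_force: 0.0
```

Call:
arm_command:
  motion:
    - {"offset": [0, 0, -0.015], "spin": 0}
    - {"offset": [0, 0, -0.03], "spin": 0}
    - {"offset": [0, 0, -0.03], "spin": 0}
    - {"offset": [0, 0, -0.03], "spin": 0}
    - {"offset": [0, 0, 0], "spin": 0}

```text
time_s: 9.88
ee_pos: [511.6, 42.1, 148.7]
ee_rot: [179.6, -0.0, 87.6]
force: [0.0, -0.3, -0.1]
gripper_width: 90.0
gripper_force: 0.0
```

```bash
python3 - <<'E'
from h import *
p,d,m,T=grab('wrist'); C=cloud(d,m,T); cv2.imwrite('pics/w4.png',p)
for t,z in [('fossil_center',37),('knob',71)]:
    for r in env.pinpoint('wrist',t)[:2]:
        u,v=r['location']; print(t,r['score'],u,v,ray(m,T,(u,v),z=z),C[int(v),int(u)])
Q=C.reshape(-1,3)[d.ravel()>0]
P=Q[(Q[:,2]>53.2)&(Q[:,2]<70)&(abs(Q[:,0]-510)<40)&(Q[:,1]>-5)&(Q[:,1]<85)]; print(len(P),P.min(0),P.max(0),P.mean(0)) if len(P) else 0
P=Q[(Q[:,2]>38)&(Q[:,2]<60)&(abs(Q[:,0]-510)<28)&(Q[:,1]>-5)&(Q[:,1]<85)]; print(P.mean(0),P.max(0),cv2.minAreaRect(P[:,:2].astype(np.float32)))
rows((514.1,151,115),176,maxs=40)
E
```

```text
fossil_center 0.68 322.1 199.9 [513.03366493  43.70117374  37.        ] [513.05091874  48.53873608  50.24269429]
knob 0.61 318.7 47.1 [515.27740454 153.09444054  71.        ] [514.81863848 151.72848696  83.65863942]
2 [514.94538264  40.08379733  53.21369817] [519.01830806  46.80616127  54.11085312] [516.98184535  43.4449793   53.66227565]
[508.75858836  43.69803522  47.51283642] [537.02540004  84.94477056  54.11085312] ((508.5343322753906, 40.13633346557617), (92.03414916992188, 52.34114074707031), 87.03570556640625)
n 9 dyaw 88.4
{"offset":[0.0121, 0.0, 0.0033],"spin":-0.1715}
{"offset":[0.0119, 0.0021, 0.0033],"spin":-0.1715}
{"offset":[0.0114, 0.0041, 0.0033],"spin":-0.1715}
{"offset":[0.0105, 0.006, 0.0033],"spin":-0.1715}
{"offset":[0.0094, 0.0077, 0.0033],"spin":-0.1715}
{"offset":[0.0079, 0.0092, 0.0033],"spin":-0.1715}
{"offset":[0.0062, 0.0104, 0.0033],"spin":-0.1715}
{"offset":[0.0044, 0.0113, 0.0033],"spin":-0.1715}
{"offset":[0.0024, 0.0119, 0.0033],"spin":-0.1715}
```

View pics/w4.png

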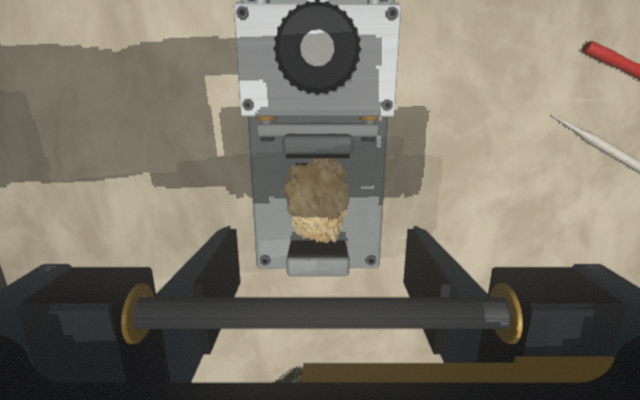

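The stone lies between the jaws (cols 285-349, rows 157-242). The knob is centred at about (317,47). Moving over the knob.

Call:
arm_command:
  motion:
    - {"offset": [0.0121, 0, 0.0033], "spin": -0.1715}
    - {"offset": [0.0119, 0.0021, 0.0033], "spin": -0.1715}
    - {"offset": [0.0114, 0.0041, 0.0033], "spin": -0.1715}
    - {"offset": [0.0105, 0.006, 0.0033], "spin": -0.1715}
    - {"offset": [0.0094, 0.0077, 0.0033], "spin": -0.1715}

```text
time_s: 10.65
ee_pos: [511.6, 102.7, 127.5]
ee_rot: [-179.9, -0.1, 137.0]
force: [-0.4, 1.1, 0.5]
gripper_width: 90.0
gripper_force: 0.0
```

Call:
arm_command:
  motion:
    - {"offset": [0.0079, 0.0092, 0.0033], "spin": -0.1715}
    - {"offset": [0.0062, 0.0104, 0.0033], "spin": -0.1715}
    - {"offset": [0.0044, 0.0113, 0.0033], "spin": -0.1715}
    - {"offset": [0.0024, 0.0119, 0.0033], "spin": -0.1715}
    - {"offset": [0, 0, 0], "spin": 0}

```text
time_s: 11.28
ee_pos: [513.7, 151.2, 114.4]
ee_rot: [-179.9, -0.2, 175.9]
force: [-0.3, 0.8, -0.1]
gripper_width: 90.0
gripper_force: 0.0
```

```bash
python3 - <<'E'
from h import *
s=env.state(); print(s['ee_pos'],s['ee_rot'],s['qpos'].round(1))
p,d,m,T=grab('wrist'); C=cloud(d,m,T)
Q=C.reshape(-1,3)[d.ravel()>0]
K=Q[(Q[:,2]>70)&(Q[:,2]<95)&(np.hypot(Q[:,0]-514,Q[:,1]-151)<36)]
print(len(K),cv2.minEnclosingCircle(K[:,:2].astype(np.float32)),np.median(K[:,2]))
for r in env.pinpoint('wrist','knob')[:1]: print(r['score'],ray(m,T,r['location'],z=71))
rows((514.1,151,72),176,n=3)
E
```

```text
[513.7314591  151.19342637 114.4324087 ] [-1.79945670e+02 -1.65472682e-01  1.75946674e+02] [ 15.2  20.6 104.1   0.   55.4 -70.8]
5766 ((513.94580078125, 151.27845764160156), 26.2478084564209) 84.3293554501077
0.9 [513.14718234 153.51624794  71.        ]
n 3 dyaw 0.1
{"offset":[0.0, 0.0001, 0.0144],"spin":-0.0008}
{"offset":[0.0, 0.0001, 0.0144],"spin":-0.0008}
{"offset":[0.0, 0.0001, 0.0144],"spin":-0.0008}
```

Call:
arm_command:
  motion:
    - {"offset": [0, 0, 0.02], "spin": 0}
    - {"offset": [0, 0, 0.015], "spin": 0}
    - {"offset": [0, 0, 0.0075], "spin": 0}
    - {"offset": [0, 0, 0], "spin": 0}

```text
time_s: 11.88
ee_pos: [514.4, 150.7, 72.9]
ee_rot: [-180.0, -0.1, 176.0]
force: [-0.9, 0.1, 0.6]
gripper_width: 90.2
gripper_force: 0.0
```

Call:
arm_command:
  motion:
    - {"offset": [0, 0, 0], "spin": 0}
    - {"offset": [0, 0, 0], "spin": 0}
    - {"offset": [0, 0, 0], "spin": 0}
    - {"offset": [0, 0, 0], "spin": 0}
    - {"offset": [0, 0, 0], "spin": 0}
  jaw: 0.04
  newtons: 9

```text
time_s: 12.5
ee_pos: [514.8, 151.3, 73.6]
ee_rot: [180.0, 0.0, 176.0]
force: [0.5, 0.8, 0.4]
gripper_width: 51.8
gripper_force: 9.0
```

```bash
cat > chk.py <<'E'
from h import *
import sys,os
s=env.state(); print(s['time_s'],s['ee_rot'][2].round(1),'tq',s['torque'].round(3),'F',s['force'].round(1),'q6',s['qpos'][5].round(1),s['gripper_width'])
p,d,m,T=grab('scene'); C=cloud(d,m,T)
Rt=R.from_euler('z',-2.5,degrees=True).as_matrix()
L=(C-np.array([509.5,41.4,20]))@Rt   # rest frame
# jaw block on knob side: top at z 22..36, |x|<26
k=(abs(L[...,0])<24)&(L[...,2]>24)&(L[...,2]<34)&(L[...,1]>28)&(L[...,1]<62)
print('jaw top',k.sum(),np.percentile(L[k][:,1],[2,25,50,75,98]).round(1) if k.sum() else '')
crop=p[165:225,185:305]
if not os.path.exists('ref.png'): cv2.imwrite('ref.png',crop)
else:
    df=cv2.absdiff(crop,cv2.imread('ref.png')).max(2); df[:25,25:75]=0
    print('changed px',(df>40).sum(), 'mean pos',np.argwhere(df>40).mean(0).round(0) if (df>40).any() else '')
cv2.imwrite('cur.png',crop)
E
python3 chk.py; python3 chk.py; cp ref.png pics/ref.png; python3 -c "
import cv2;cv2.imwrite('pics/jaw0.png',cv2.resize(cv2.imread('ref.png'),None,fx=5,fy=5))"
```

```text
12.5 176.0 tq [0.265 0.081 0.013] F [0.5 0.8 0.4] q6 -70.9 51.77600839673927
jaw top 77 [29.4 39.7 42.9 47.  54.5]
12.55 176.0 tq [0.276 0.073 0.006] F [-0.5  1.5  0.8] q6 -70.9 51.911532998429315
jaw top 78 [29.3 39.2 42.8 47.5 54.3]
changed px 0 mean pos
```

View pics/jaw0.png

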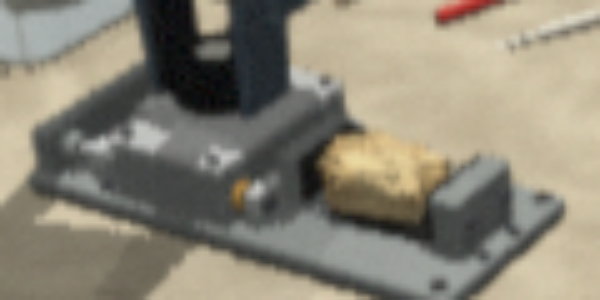

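Stone seated and jaw visible at about (310,160) in the crop. Knob gripped; turning clockwise.

Call:
arm_command:
  motion:
    - {"offset": [0, 0, 0], "spin": 0.1}
    - {"offset": [0, 0, 0], "spin": 0.13}
    - {"offset": [0, 0, 0], "spin": 0.13}
    - {"offset": [0, 0, 0], "spin": 0.13}
    - {"offset": [0, 0, 0], "spin": 0.13}

```text
time_s: 13.22
ee_pos: [514.6, 150.9, 73.5]
ee_rot: [-180.0, 0.0, 140.3]
force: [-1.2, 0.5, 2.0]
gripper_width: 51.9
gripper_force: 9.0
```

```bash
python3 chk.py; python3 -c "
from h import *
p,d,m,T=grab('wrist');cv2.imwrite('pics/wk.png',p)"
```

```text
13.225 140.3 tq [0.079 0.199 0.072] F [-1.2  0.5  2. ] q6 -35.1 51.850758675088606
jaw top 79 [28.9 39.  43.1 47.4 54.7]
changed px 116 mean pos [34. 44.]
```

Call:
arm_command:
  motion:
    - {"offset": [0, 0, 0], "spin": 0.09}
    - {"offset": [0, 0, 0], "spin": 0.09}

```text
time_s: 13.58
ee_pos: [514.5, 150.8, 73.5]
ee_rot: [-180.0, 0.0, 130.2]
force: [-1.2, -0.4, 2.9]
gripper_width: 51.9
gripper_force: 9.0
```

```bash
python3 chk.py
```

```text
13.575 130.2 tq [0.03  0.222 0.154] F [-1.2 -0.4  2.9] q6 -25.0 51.91451532205534
jaw top 82 [28.8 39.1 42.7 48.4 56.4]
changed px 134 mean pos [32. 45.]
```

Call:
arm_command:
  motion:
    - {"offset": [0, 0, 0], "spin": 0.08}
    - {"offset": [0, 0, 0], "spin": 0.08}

```text
time_s: 13.88
ee_pos: [514.4, 150.7, 73.5]
ee_rot: [-180.0, 0.0, 121.1]
force: [-1.8, 0.2, 3.9]
gripper_width: 51.8
gripper_force: 9.0
```

```bash
python3 chk.py
```

```text
13.875 121.1 tq [-0.099  0.232  0.109] F [-1.8  0.2  3.9] q6 -15.9 51.84683833774915
jaw top 78 [29.1 37.1 43.6 48.6 55. ]
changed px 184 mean pos [29. 42.]
```

Call:
arm_command:
  motion:
    - {"offset": [0, 0, 0], "spin": 0.08}
    - {"offset": [0, 0, 0], "spin": 0.08}

```text
time_s: 14.18
ee_pos: [514.3, 150.7, 73.5]
ee_rot: [-180.0, 0.0, 111.9]
force: [-1.3, 0.5, 4.0]
gripper_width: 51.5
gripper_force: 9.0
```

```bash
python3 chk.py
```

```text
14.175 111.9 tq [-0.134  0.312  0.071] F [-1.3  0.5  4. ] q6 -6.8 51.52100624090892
jaw top 78 [29.  38.8 41.8 46.7 55. ]
changed px 223 mean pos [27. 39.]
```

Call:
arm_command:
  motion:
    - {"offset": [0, 0, 0], "spin": 0.08}
    - {"offset": [0, 0, 0], "spin": 0.08}

```text
time_s: 14.48
ee_pos: [514.2, 150.6, 73.5]
ee_rot: [-179.9, 0.0, 102.8]
force: [-1.6, -0.0, 4.9]
gripper_width: 51.8
gripper_force: 9.0
```

```bash
python3 chk.py
```

```text
14.475 102.8 tq [-0.239  0.389  0.033] F [-1.6 -0.   4.9] q6 2.4 51.78905777516486
jaw top 81 [29.2 38.5 42.3 46.9 54. ]
changed px 240 mean pos [25. 36.]
```

Call:
arm_command:
  motion:
    - {"offset": [0, 0, 0], "spin": 0.08}
    - {"offset": [0, 0, 0], "spin": 0.08}

```text
time_s: 14.78
ee_pos: [514.1, 150.7, 73.5]
ee_rot: [-179.9, 0.0, 93.6]
force: [-2.7, 0.1, 4.6]
gripper_width: 51.6
gripper_force: 9.0
```

```bash
cat >> chk.py <<'E'
ref=cv2.imread('ref.png'); J=(slice(22,46),slice(55,92)); dj=cv2.absdiff(crop[J],ref[J]).max(2); print('JAW changed',(dj>30).sum())
E
python3 chk.py
```

```text
14.775 93.6 tq [-0.182  0.508  0.088] F [-2.7  0.1  4.6] q6 11.5 51.57150863273495
jaw top 80 [28.8 38.3 42.1 47.7 54.2]
changed px 247 mean pos [24. 34.]
JAW changed 84
```

Call:
arm_command:
  motion:
    - {"offset": [0, 0, 0], "spin": 0.08}
    - {"offset": [0, 0, 0], "spin": 0.08}

```text
time_s: 15.08
ee_pos: [514.0, 150.6, 73.5]
ee_rot: [-179.9, 0.0, 84.5]
force: [-3.1, -1.5, 6.3]
gripper_width: 51.4
gripper_force: 9.0
```

```bash
python3 chk.py; python3 -c "
import cv2;cv2.imwrite('pics/jaw1.png',cv2.resize(cv2.imread('cur.png'),None,fx=5,fy=5))"
```

```text
15.075 84.5 tq [-0.263  0.589  0.085] F [-3.1 -1.5  6.3] q6 20.7 51.35797009050668
jaw top 81 [28.5 38.7 42.7 48.2 56.3]
changed px 282 mean pos [26. 33.]
JAW changed 84
```

View pics/jaw1.png

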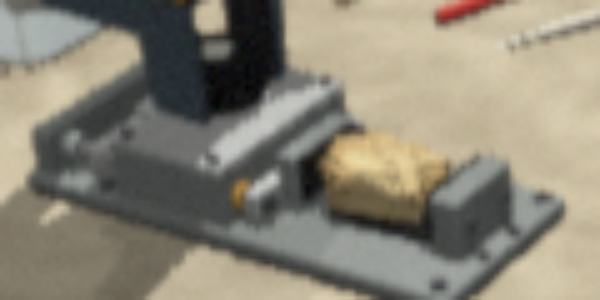

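No jaw drop yet; only the shadows have changed. I'll compare against the previous frame from here on.

Call:
arm_command:
  motion:
    - {"offset": [0, 0, 0], "spin": 0.08}
    - {"offset": [0, 0, 0], "spin": 0.08}

```text
time_s: 15.38
ee_pos: [513.9, 150.7, 73.5]
ee_rot: [-179.9, 0.1, 75.3]
force: [-3.5, -0.2, 5.7]
gripper_width: 51.6
gripper_force: 9.0
```

```bash
cp cur.png ref.png; echo "cv2.imwrite('ref.png',crop)" >> chk.py; python3 chk.py
```

```text
15.375 75.3 tq [-0.243  0.689  0.05 ] F [-3.5 -0.2  5.7] q6 29.8 51.629983688982534
jaw top 83 [28.5 38.8 43.2 48.3 54.2]
changed px 29 mean pos [34. 13.]
JAW changed 0
```

Call:
arm_command:
  motion:
    - {"offset": [0, 0, 0], "spin": 0.08}
    - {"offset": [0, 0, 0], "spin": 0.08}

```text
time_s: 15.68
ee_pos: [513.8, 150.7, 73.5]
ee_rot: [-179.9, 0.1, 66.1]
force: [-3.8, -1.5, 6.4]
gripper_width: 51.9
gripper_force: 9.0
```

```bash
python3 chk.py
```

```text
15.675 66.1 tq [-0.231  0.664  0.061] F [-3.8 -1.5  6.4] q6 39.0 51.930979806801375
jaw top 78 [28.4 39.4 43.2 47.4 54.6]
changed px 30 mean pos [ 4. 21.]
JAW changed 0
```

Call:
arm_command:
  motion:
    - {"offset": [0, 0, 0], "spin": 0.08}
    - {"offset": [0, 0, 0], "spin": 0.08}

```text
time_s: 15.98
ee_pos: [513.7, 150.8, 73.5]
ee_rot: [-179.9, 0.1, 57.0]
force: [-4.3, -0.0, 5.8]
gripper_width: 51.9
gripper_force: 9.0
```

```bash
python3 chk.py
```

```text
15.975 57.0 tq [-0.153  0.729  0.131] F [-4.3 -0.   5.8] q6 48.2 51.88826577218846
jaw top 76 [30.2 39.4 43.  48.8 54.7]
changed px 34 mean pos [ 4. 18.]
JAW changed 6
```

Call:
arm_command:
  motion:
    - {"offset": [0, 0, 0], "spin": 0.08}
    - {"offset": [0, 0, 0], "spin": 0.08}

```text
time_s: 16.27
ee_pos: [513.6, 150.8, 73.5]
ee_rot: [-179.9, 0.1, 47.8]
force: [-5.0, 0.6, 6.8]
gripper_width: 52.1
gripper_force: 9.0
```

```bash
python3 chk.py
```

```text
16.275 47.8 tq [-0.093  0.82   0.109] F [-5.   0.6  6.8] q6 57.3 52.051835978606654
jaw top 78 [29.3 38.7 42.6 49.1 54.6]
changed px 29 mean pos [ 9. 17.]
JAW changed 9
```

Call:
arm_command:
  motion:
    - {"offset": [0, 0, 0], "spin": 0.08}
    - {"offset": [0, 0, 0], "spin": 0.08}

```text
time_s: 16.58
ee_pos: [513.5, 150.9, 73.5]
ee_rot: [-179.9, 0.1, 38.6]
force: [-4.3, 0.4, 6.3]
gripper_width: 51.7
gripper_force: 9.0
```

```bash
python3 chk.py
```

```text
16.575 38.6 tq [0.031 0.831 0.125] F [-4.3  0.4  6.3] q6 66.5 51.67236706201949
jaw top 79 [29.2 38.2 43.2 48.  55.4]
changed px 33 mean pos [22. 22.]
JAW changed 6
```

Call:
arm_command:
  motion:
    - {"offset": [0, 0, 0], "spin": 0.08}
    - {"offset": [0, 0, 0], "spin": 0.08}

```text
time_s: 16.88
ee_pos: [513.4, 151.0, 73.5]
ee_rot: [-179.9, 0.1, 29.4]
force: [-4.4, -0.3, 6.1]
gripper_width: 51.7
gripper_force: 9.0
```

```bash
python3 chk.py
```

```text
16.875 29.4 tq [0.07  0.935 0.114] F [-4.4 -0.3  6.1] q6 75.7 51.70268610917714
jaw top 80 [29.4 38.8 42.6 48.3 54.9]
changed px 48 mean pos [37. 23.]
JAW changed 13
```

Call:
arm_command:
  motion:
    - {"offset": [0, 0, 0], "spin": 0.08}
    - {"offset": [0, 0, 0], "spin": 0.08}

```text
time_s: 17.18
ee_pos: [513.4, 151.1, 73.5]
ee_rot: [-179.9, 0.1, 20.2]
force: [-4.6, 1.0, 6.1]
gripper_width: 51.7
gripper_force: 9.0
```

```bash
python3 chk.py
```

```text
17.175 20.2 tq [0.155 0.906 0.016] F [-4.6  1.   6.1] q6 84.8 51.68709544470778
jaw top 80 [29.  38.8 42.4 47.1 54.1]
changed px 44 mean pos [32. 34.]
JAW changed 17
```

Call:
arm_command:
  motion:
    - {"offset": [0, 0, 0], "spin": 0.08}
    - {"offset": [0, 0, 0], "spin": 0.08}

```text
time_s: 17.48
ee_pos: [513.4, 151.2, 73.5]
ee_rot: [-179.9, 0.1, 11.1]
force: [-4.8, 1.8, 6.1]
gripper_width: 51.9
gripper_force: 9.0
```

```bash
python3 chk.py
```

```text
17.475 11.1 tq [0.253 0.949 0.049] F [-4.8  1.8  6.1] q6 94.0 51.872686659848185
jaw top 64 [28.5 33.3 37.  40.5 45.6]
changed px 192 mean pos [34. 62.]
JAW changed 217
```

The jaw has dropped: its top shifted several mm and the frame difference jumped. Letting go and backing off.

Call:
arm_command:
  motion:
    - {"offset": [0, 0, 0], "spin": 0}
    - {"offset": [0, 0, 0], "spin": 0}
    - {"offset": [0, 0, 0], "spin": 0}
    - {"offset": [0, 0, 0], "spin": 0}
  jaw: 0.09

```text
time_s: 18.02
ee_pos: [514.8, 150.9, 73.2]
ee_rot: [-180.0, -0.0, 11.0]
force: [0.1, 0.6, -0.2]
gripper_width: 88.1
gripper_force: 0.0
```

Call:
arm_command:
  motion:
    - {"offset": [0, 0, -0.02], "spin": 0}
    - {"offset": [0, 0, -0.04], "spin": 0}
    - {"offset": [0, 0, -0.05], "spin": 0}
    - {"offset": [0, 0, -0.04], "spin": 0}
    - {"offset": [0, 0, 0], "spin": 0}

```text
time_s: 18.65
ee_pos: [516.6, 151.4, 226.9]
ee_rot: [-180.0, -0.5, 11.0]
force: [0.2, 0.3, -0.6]
gripper_width: 89.8
gripper_force: 0.0
```

```bash
python3 chk.py; python3 - <<'E'
from h import *
a=cv2.resize(cv2.imread('cur.png'),(600,300)); p,d,m,T=grab('wrist'); cv2.imwrite('pics/end.png',np.vstack([a,cv2.resize(p,(600,300))]))
E
```

```text
18.65 11.0 tq [-0.097  0.205  0.017] F [ 0.2  0.3 -0.6] q6 94.1 89.78222930558913
jaw top 64 [29.2 32.2 35.6 40.3 46.2]
changed px 424 mean pos [41. 22.]
JAW changed 34
```

View pics/end.png

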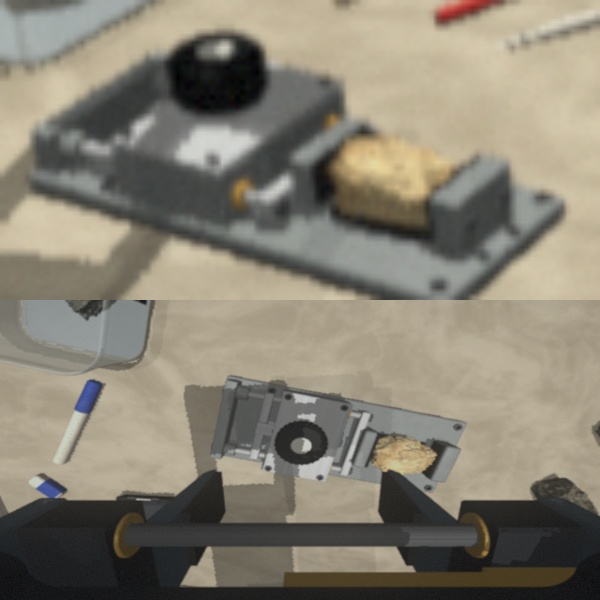

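The jaw is shut on the stone, both jaws are in contact with it at about (300-500,170) in the upper view, and the robot is clear. Handing in.

```bash
python3 -c "
from workcell import env
print(env.job_done())"
```

```text
the job is handed in; nothing more can be done
None
```

The fossil stone lies on the rest with the spring jaw dropped shut on it, the robot has let go and is clear, and the job is handed in; the hand-in returned no verdict.

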